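# Put the round die away in the combination-locked die drawer

## Robot

A 6-joint arm with a two-finger parallel gripper is mounted at the origin on the work surface. World frame = base frame: x ahead of the robot, y to its left, z up, the work surface at z = 0. Lengths are in m, angles in rad, forces in N, time in s.
With the tool pointing down it reaches from about 0.35 to 0.95 m from the base axis. Payload 17.4 kg.
Tool frame: the origin (TCP) lies midway between the tips of the shut fingers; the grasp point (between the pads) lies behind it (robot.tcp_to_grasp is the x of the grasp point in the tool frame, in m); x points along the fingers, z is the direction in which the jaws open and shut, and the axes are right-handed (so a half turn about x gives the same grasp; the last joint's range is limited). The gripper opens to 93 mm and grips with 3 to 60 N. Pads are 15 mm wide; open, the fingers measure 128 mm over their backs; the gripper's body (75 mm by 188 mm) begins 65 mm behind the grasp point.
Start: joints at [1.098, 0.116, 1.442, -0, 1.584, -0.038], TCP at [0.284, 0.612, 0.194] pointing down, gripper open.
Joint ranges: [-2.83, 2.83], [-0.83, 2.19], [0.07, 2.5], [-1.14, 4.28], [0.01, 3], [-2.97, 2.97]. Speed limits (rad/s): [1.89, 1.89, 2.22, 3.14, 3.14, 3.14].

## Interface

Orientations are given as [roll, pitch, yaw] about the fixed x, y, z axes, in that order (R = Rz(yaw) Ry(pitch) Rx(roll)).
In Python, from plant import sensors, viewer, hand_in, nets, robot gives the robot as it stands. The module is installed in compiled form; this text tells all that it offers.
- The arm moves only by the shell command python3 -m creep 'ROWS' [OPENING] [FORCE]. ROWS is JSON, a list that holds one entry, the list of rows, each a list of 6 numbers: the shift along the tool's x, y, z in m, then the turn, a rotation vector about the tool's x, y, z in degrees. In form: [[[tx, ty, tz, wx, wy, wz], ...]]. A call has 1 to 20 rows; each row is the pose to reach, as a shift and turn from the pose commanded when the call began, along the tool's axes at that moment; what a row does not reach only later rows make up. A row lasts 1/8 s, in which the tool goes at most 62.5 mm and 10.7 degrees, less where a joint would pass 70% of its speed; a pose out of reach is approached as far as the arm can. A call with a gripper value outside its range is refused whole. OPENING is the opening, from 0 (shut) to 1 (fully open), set as the call begins (- or left out, the last holds). The fingers move at their own pace and stop on an object; FORCE is the grip in N (left out, the last holds). Time passes only in rows, so rows that repeat a pose let the fingers close. It gives the time, the measured TCP pose, the force and the opening at its end, in the units of the state.
- sensors.state(): the state, without advancing time (a new reading comes with each control period).
- viewer.read_camera(name): name is "scene" or "top"; returns (picture, depth): 420x560x3 uint8, blue, green, red; 420x560 float32, m along the optical axis (not along the pixel's ray), 0 where there is no reading.
- viewer.get_calibration(name): a dict with "fx", "fy", "cx", "cy" (pixels), "rvec" (rotation vector, rad) and "tvec" (3), from world to camera coordinates, as OpenCV has them. Camera axes: x right, y down, z forward; pixel columns grow to the right and rows downward; lengths in m; the calibration is good to about 2 mm. A picture is of the moment at which its call begins. get_calibration takes no time and is no camera call.
- hand_in(): hands the job in, once; it reports no verdict.
Trained networks look in the newest picture that a camera, given by its name, has taken for a name from the list of things; names that differ only in an ending like _2 or _b are one class to them, and where a whole thing is asked for, a point or a joint stands for the part that bears it (a point fixed in the world has none). Each returns a list of dicts, best first, with "p" (0 to 1); they miss things now and then, are a little off and sometimes report something else, mostly with a low value. They report only what shows in the picture. A call takes as long as a camera call. They do not tell look-alikes from the thing itself.
- nets.silhouettes(camera, thing): "pixels" (420x560 bool, what is visible of it).
- nets.tip_of(camera, thing): "position" ([x, y, z] in m, in world coordinates, good to about 4 mm: a listed point, or the origin of a listed thing).
The state is a dict: "time_s": time; "joints": joint angles; "qvel": joint speeds; "joint_efforts": joint torques, N m; "eef_pos": TCP position; "tool_rot": TCP orientation; "contact_force": force on the tool from outside, world axes, zero at the start; "torque": the same for the moment, N m; "gripper_width": finger opening in m.
Only numpy, scipy, OpenCV 4.12 (cv2) and the standard library are available. Lean on these libraries where they do the work, as an engineer would, in place of code of your own. Each camera call takes 0.05 s, during which the arm holds its last target. There are 200 camera calls.

## Task

Unlock the die cabinet with its top dial: turn it left (counter-clockwise) to 10 (blue mark), then right (clockwise) to 1 (green mark), then left again to 11 (yellow mark), stopping for about half a second on each number and not running past 10 or 1. Then, with the dial left on 11, pull the drawer fully open and lay the round brass die gently (not dropped) in the round recess that matches it, flat and fully seated. Let go and leave the drawer open, the dial on 11, and the square steel die and everything else on the table where it is.

Things in the scene. Friction and masses are not known exactly. Their poses are not given: they have to be found in the camera images.
- lock_dial (a joint): Angle (rad) of the combination dial on the cabinet's top: 0 with the pointer on mark 0, growing counter-clockwise seen from above (left). Numbers 0 to 11 run clockwise like a clock's hours, pi/6 rad each: 10 is at +1.047, 11 at +0.524, 1 at -0.524. Starts between 11 and 1. Friction 0.06 N m; it stays where it is left.
- dial_grip (a point): Centre of the dial's upright aluminium grip bar, on the dial's axis: bar 50 mm long, 14 mm thick, 26 mm high, to be pinched across its 14 mm, standing on a black disc 58 mm across (disc top 13 mm below this point, bar top 13 mm above). x runs along the bar to the pointer end (red stripe), z up; turns with the dial.
- dial_scale (a point): Centre of the fixed white scale plate (96 mm across) under the dial, 114 mm above the table. x points to mark 0 (long red), away from the drawer front; y left, z up. Marks: 1 long green, 10 long blue, 11 long yellow, others short black. Grey cabinet, fixed, 170 mm deep (x), 260 wide, 110 high; its front face is 65 mm from here towards -x.
- drawer (a joint): How far (m) the drawer is out: 0 shut, 0.1 fully open against its stop. It slides level along minus x of dial_scale; friction about 2.5 N; it stays where it is left.
- drawer_handle (a point): Middle of the drawer's steel bar handle, 88 mm above the table, its centre 55 mm in front of the blue drawer front: a level bar 10 mm thick, 90 mm long along y, its ends turned back to the front. Axes as dial_scale; moves with the drawer. The drawer front is 12 mm thick, its top edge 96 mm above the table.
- round_recess (a point): Centre of the mouth of the round recess (54 mm across, 8 mm deep) in the drawer's black insert, level with its flat top, 50 mm above the table; 108 mm from the handle bar towards the cabinet and 52 mm to its left (+y). Axes as dial_scale; moves with the drawer; when fully open, 47 mm in front of the cabinet's face. A square recess lies 104 mm to its right.
- round_die_center (a point): Centre of the loose round brass stamping die, 50 mm across and 20 mm high, lying flat on the table (centre 10 mm up); 0.2 to 0.4 kg. Seated in the recess its centre is 2 mm above the insert's top and its upper 12 mm stand proud.
- square_die_center (a point): Centre of the loose square steel die, 50 x 50 x 20 mm, lying near the round one; to be left alone.
- box_a: Small black product box 70 x 55 x 28 mm lying loose on the rear left of the cabinet's top, origin under its centre; to be left alone.
- tape_roll: Brown tape roll 90 mm across and 48 mm high standing on its flat side behind the dies, origin under its centre; to be left alone.
- box_b: Small black product box 70 x 55 x 28 mm on the table left of the dies, origin under its centre; to be left alone.
- marker: White and blue marker pen, 135 mm long, 16 mm thick, lying on the table in the near left, origin under its middle; to be left alone.
Things that resemble listed ones, but are neither listed nor needed, are in the scene too. Of the things shaped like the part that bears round_die_center, the brass one is meant.

How it is judged:
On the way, in this order (a step that is already met when the one before it is completed fails the run):
1. the dial is turned left and stopped on 10 (value of joint lock_dial between 0.897 and 1.197 rad), for 0.2 s.
2. the dial is turned right and stopped on 1 (value of joint lock_dial between -0.674 and -0.374 rad), for 0.2 s.
3. the dial is turned left and stopped on 11 (value of joint lock_dial between 0.374 and 0.674 rad), for 0.2 s.
4. the drawer is pulled fully open (value of joint drawer above 0.088 m), for 0.2 s.
At the end, for the whole second after the job is handed in: Dial on 11 within 0.15 rad; drawer at least 88 mm out; round die released and at rest in the round recess: centred within 5 mm, flat within 0.06 rad, its centre less than 3.5 mm above the insert's top. Square die within 20 mm of its start (all of step 3 and value of joint drawer above 0.088 m and horizontal distance between round_die_center and round_recess below 0.005 m and z of round_die_center in the frame of round_recess below 0.0035 m and angle between round_die_center's own z axis and vertical below 0.06 rad and linear speed of round_die below 0.02 m/s and distance of square_die_center from where it was at the start of the episode below 0.02 m); the robot touches nothing.
It fails at once if the dial runs past 10 or 1 by more than half a number (0.28 rad) (value of joint lock_dial above 1.327 rad or value of joint lock_dial below -0.804 rad).
It fails at once if the drawer is more than 15 mm open while the dial is not on 11 (0.2 rad) (value of joint drawer above 0.015 m and (value of joint lock_dial above 0.724 rad or value of joint lock_dial below 0.324 rad)).
It fails at once if the round die is dropped: it falls free faster than 0.6 m/s (about 18 mm) (linear speed of round_die above 0.6 m/s and contact force between round_die and the fingers below 0.1 N).
It fails at once if the square die, a product box, the tape roll or the marker is moved by more than 20 mm (marker 40 mm) (distance of any of square_die_center, box_a, box_b, tape_roll from where it was at the start of the episode above 0.02 m or distance of marker from where it was at the start of the episode above 0.04 m).
It also fails if it takes over 69 s, if anything falls off the work surface, if the arm or the gripper's body presses on something with over 40 N, if the wrist force passes 120 N, or if a joint passes its speed limit or range.

## Working session

There is one attempt and no reset: what is moved stays moved. The work goes in short steps, Python scripts to look and compute and a shell command to move; the robot and the scene stay as the last step left them, time stands still between calls to the robot, and variables do not carry over. Pictures are saved under pics/ and viewed, about 8 in all and at most 12, crops included, and the job is handed in when it is done.

```bash
mkdir -p pics
cat > h.py <<'E'
import numpy as np, cv2
from scipy.spatial.transform import Rotation as R
from plant import sensors, viewer, hand_in, nets, robot
def cal(n):
    c=viewer.get_calibration(n); K=np.array([[c['fx'],0,c['cx']],[0,c['fy'],c['cy']],[0,0,1]])
    return K,R.from_rotvec(np.ravel(c['rvec'])).as_matrix(),np.ravel(c['tvec'])
def proj(n,P):
    K,r,t=cal(n); q=K@(r@np.array(P)+t); return q[:2]/q[2]
def ray(n,u,v,z):  # point on plane at height z
    K,r,t=cal(n); d=r.T@np.linalg.inv(K)@[u,v,1]; o=-r.T@t; return o+d*(z-o[2])/d[2]
def cloud(n,D):
    K,r,t=cal(n); v,u=np.indices(D.shape); 
    p=np.stack([(u-K[0,2])/K[0,0]*D,(v-K[1,2])/K[1,1]*D,D],-1); return (p-t)@r
def st():
    s=sensors.state(); print({k:np.round(s[k],4).tolist() for k in ('time_s','eef_pos','tool_rot','contact_force','gripper_width','joints')}); return s
E
python3 - <<'E'
from h import *
s=st(); print(robot.tcp_to_grasp)
for n in('scene','top'):
    I,D=viewer.read_camera(n); cv2.imwrite(f'pics/{n}0.png',I); np.save(f'{n}D.npy',D)
    for th in('dial_grip','dial_scale','drawer_handle','round_recess','round_die_center','square_die_center','box_b','tape_roll','marker','box_a'):
        for r in nets.tip_of(n,th)[:3]: print(n,th,round(r['p'],2),np.round(r['position'],4),proj(n,r['position']).round())
E
```

```text
{'time_s': 0.0, 'eef_pos': [0.2842, 0.612, 0.1935], 'tool_rot': [3.0736, 1.5696, -2.0736], 'contact_force': [0.2055, 0.6686, 0.2837], 'gripper_width': 0.0931, 'joints': [1.0982, 0.1165, 1.4423, 0.0, 1.584, -0.0378]}
-0.0188
scene dial_grip 0.92 [ 0.6651 -0.1932  0.1432] [116. 262.]
scene dial_scale 0.86 [ 0.6653 -0.1919  0.1143] [121. 270.]
scene drawer_handle 0.87 [ 0.5528 -0.1422  0.0877] [158. 232.]
scene round_die_center 0.89 [0.5833 0.3026 0.012 ] [354. 250.]
scene round_die_center 0.79 [0.5754 0.207  0.0084] [314. 251.]
scene round_die_center 0.61 [0.6354 0.4131 0.0142] [406. 265.]
scene square_die_center 0.88 [0.4403 0.2557 0.0103] [326. 207.]
scene box_b 0.85 [ 0.5376  0.4849 -0.0014] [422. 234.]
scene box_b 0.68 [ 0.7529 -0.1428  0.1109] [140. 311.]
scene tape_roll 0.89 [ 0.7089  0.2026 -0.0019] [320. 304.]
scene tape_roll 0.4 [ 0.536   0.4802 -0.0018] [419. 234.]
scene marker 0.8 [ 0.2972  0.3475 -0.0014] [349. 171.]
scene box_a 0.85 [ 0.5376  0.4849 -0.0014] [422. 234.]
scene box_a 0.68 [ 0.7529 -0.1428  0.1109] [140. 311.]
top dial_grip 0.91 [ 0.6622 -0.1939  0.1408] [425. 139.]
top dial_scale 0.7 [ 0.66   -0.1915  0.1116] [419. 144.]
top drawer_handle 0.64 [ 0.5505 -0.145   0.0855] [399. 191.]
top round_recess 0.79 [ 0.6717 -0.1454  0.0492] [392. 146.]
top round_die_center 0.78 [0.5814 0.3056 0.0124] [217. 185.]
top round_die_center 0.77 [0.5706 0.211  0.0134] [253. 189.]
top round_die_center 0.73 [0.6389 0.4035 0.0089] [181. 164.]
top square_die_center 0.62 [0.4444 0.2549 0.0098] [236. 237.]
top square_die_center 0.29 [0.7139 0.201  0.0029] [257. 137.]
top box_b 0.86 [ 0.7554 -0.141   0.1087] [396. 106.]
top tape_roll 0.56 [ 0.7135  0.2001 -0.0025] [258. 138.]
top marker 0.6 [ 0.3009  0.3498 -0.0008] [199. 294.]
top box_a 0.86 [ 0.7554 -0.141   0.1087] [396. 106.]
```

Run:
```python
from h import *
a=cv2.imread('pics/top0.png');b=cv2.imread('pics/scene0.png')
f=lambda I,x0,x1,y0,y1:cv2.resize(I[y0:y1,x0:x1],(400,300),interpolation=cv2.INTER_CUBIC)
cv2.imwrite('pics/m1.png',np.vstack([np.hstack([f(a,0,560,0,420),f(a,150,290,135,240)]),np.hstack([f(a,350,470,90,180),f(b,290,430,190,295)])]))
cv2.imwrite('pics/s1.png',b)
```

```text
(no output)
```

View pics/m1.png

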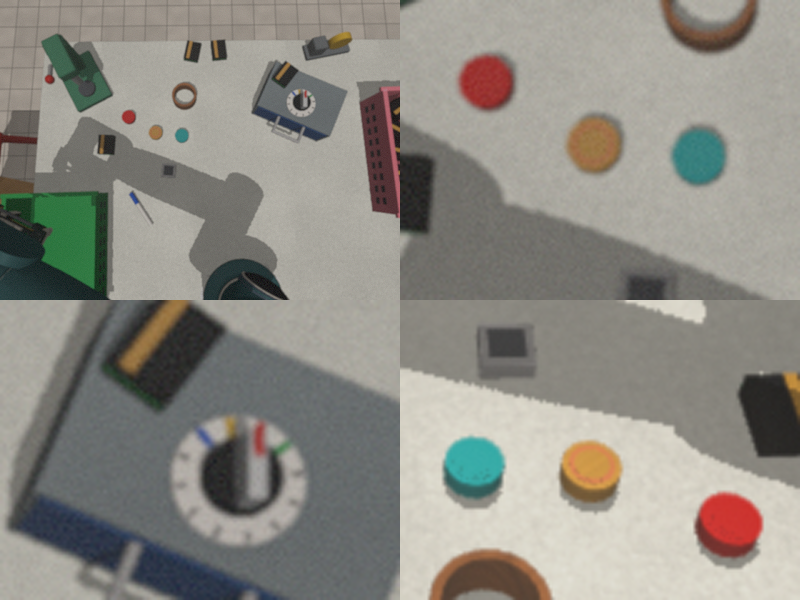

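View pics/s1.png

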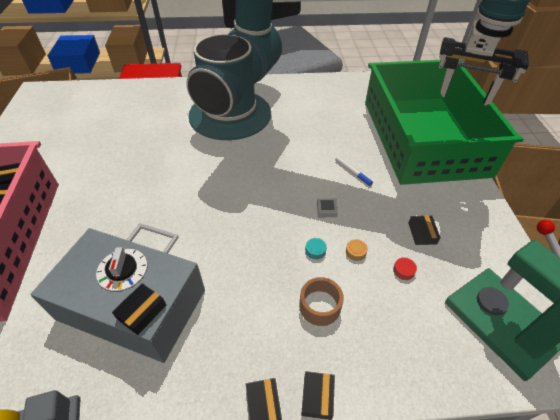

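Run:
```python
from h import *
for n in('scene','top'):
    D=np.load(n+'D.npy');P=cloud(n,D);ok=(D>0)
    near=ok&(np.hypot(P[...,0]-.69,P[...,1]+.19)<.25)
    m=near&(abs(P[...,2]-.110)<.006)
    r=cv2.minAreaRect(P[m][:,:2].astype(np.float32)*1000);print(n,'top face',m.sum(),r,np.median(P[m][:,2]))
    b=ok&(np.hypot(P[...,0]-.664,P[...,1]+.193)<.04)&(P[...,2]>.143)
    q=P[b]; print('bar',len(q),q.mean(0).round(4),np.percentile(q[:,2],[10,50,95]).round(4))
    if len(q)>5: print(cv2.minAreaRect(q[:,:2].astype(np.float32)*1000))
    I=cv2.imread(f'pics/{n}0.png');H=cv2.cvtColor(I,cv2.COLOR_BGR2HSV).astype(int)
    pl=[ray(n,u,v,.114) for u,v in ((0,0),)]
    v,u=np.indices(D.shape); 
    for nm,lo,hi in(('red',172,188),('green',50,80),('blue',108,125),('yel',18,30)):
        hh=(H[...,0]+ (H[...,0]<8)*180) if nm=='red' else H[...,0]
        c=(hh>=lo)&(hh<=hi)&(H[...,1]>90)&near&(P[...,2]>.105)&(np.hypot(P[...,0]-.664,P[...,1]+.193)<.056)
        for k in range(2):
            cc=c&((P[...,2]>.13) if k else (P[...,2]<.125))
            if cc.sum(): 
                p=P[cc].mean(0); print(nm,k,cc.sum(),p.round(4),'dir deg',np.degrees(np.arctan2(p[1]+.193,p[0]-.664)).round(1), np.hypot(p[1]+.193,p[0]-.664).round(3))
    for cx,cy in((.5825,.304),):
        m=ok&(np.hypot(P[...,0]-cx,P[...,1]-cy)<.04)&(P[...,2]>.015)&(P[...,2]<.03)
        print('die',m.sum(),cv2.minEnclosingCircle(P[m][:,:2].astype(np.float32)),P[m].mean(0))
    h=ok&(np.hypot(P[...,0]-.55,P[...,1]+.143)<.075)&(abs(P[...,2]-.09)<.007)
    print('handle',h.sum(),cv2.minAreaRect(P[h][:,:2].astype(np.float32)*1000))
```

```text
scene top face 8192 ((679.0321655273438, -200.5428466796875), (261.9827880859375, 171.1468963623047), 65.44557189941406) 0.11123375029125601
bar 232 [ 0.6641 -0.1907  0.1515] [0.146  0.1525 0.1549]
((661.8842163085938, -192.11611938476562), (14.779627799987793, 52.416236877441406), 86.9573974609375)
red 0 27 [ 0.6952 -0.207   0.1172] dir deg -24.1 0.034
red 1 31 [ 0.6767 -0.1932  0.1542] dir deg -0.7 0.013
green 0 15 [ 0.6835 -0.2238  0.1161] dir deg -57.7 0.036
blue 0 17 [ 0.6925 -0.1701  0.1163] dir deg 38.8 0.037
yel 0 24 [ 0.699  -0.1886  0.1164] dir deg 7.2 0.035
die 311 ((0.580238938331604, 0.3076046407222748), 0.02702908404171467) [0.58333712 0.30637079 0.02140597]
handle 348 ((570.8658447265625, -150.10728454589844), (99.8804702758789, 51.46137619018555), 65.66997528076172)
top top face 6151 ((677.734375, -204.0306854248047), (261.08282470703125, 170.9398651123047), 65.7031478881836) 0.11055854800211366
bar 164 [ 0.6597 -0.1942  0.151 ] [0.1478 0.1514 0.1543]
((659.7489013671875, -195.1416473388672), (15.291938781738281, 49.03155517578125), 85.43102264404297)
red 0 1 [ 0.6996 -0.2132  0.1156] dir deg -29.5 0.041
red 1 21 [ 0.6763 -0.1957  0.1526] dir deg -12.5 0.013
blue 0 6 [ 0.6912 -0.1722  0.1157] dir deg 37.5 0.034
yel 0 11 [ 0.698  -0.1908  0.1155] dir deg 3.7 0.034
die 286 ((0.5803152322769165, 0.3034908175468445), 0.025195933878421783) [0.57983974 0.30297716 0.02057892]
handle 445 ((575.3782958984375, -156.474365234375), (99.57649230957031, 64.74916076660156), 65.48291778564453)
```

```bash
cat >> h.py <<'E'
def goal(pos,jaw):
    s=sensors.state(); R0=R.from_euler('xyz',s['tool_rot']); 
    for j in(jaw,jaw+180):
        a=np.radians(j); x=np.array([0,0,-1.]); z=np.array([np.cos(a),np.sin(a),0]); M=np.stack([x,np.cross(z,x),z],1)
        print('jaw',j,'shift',(R0.inv().apply(np.array(pos)-s['eef_pos'])).round(4),'turn',np.degrees((R0.inv()*R.from_matrix(M)).as_rotvec()).round(2))
    z=R0.apply([0,0,1]); print('jaw now',np.degrees(np.arctan2(z[1],z[0])).round(2),'tilt x',R0.apply([1,0,0]).round(4))
E
python3 - <<'E'
from h import *
goal([.661,-.1935,.20],86)
E
```

```text
jaw 86 shift [-0.0058 -0.681  -0.572 ] turn [-20.91  -0.    -0.  ]
jaw 266 shift [-0.0058 -0.681  -0.572 ] turn [159.09  -0.     0.  ]
jaw now 65.09 tilt x [-1.e-04 -0.e+00 -1.e+00]
```

```bash
python3 -m creep '[[[-0.006,-0.681,-0.572,-20.9,0,0],[-0.006,-0.681,-0.572,-20.9,0,0],[-0.006,-0.681,-0.572,-20.9,0,0],[-0.006,-0.681,-0.572,-20.9,0,0],[-0.006,-0.681,-0.572,-20.9,0,0],[-0.006,-0.681,-0.572,-20.9,0,0],[-0.006,-0.681,-0.572,-20.9,0,0],[-0.006,-0.681,-0.572,-20.9,0,0],[-0.006,-0.681,-0.572,-20.9,0,0],[-0.006,-0.681,-0.572,-20.9,0,0],[-0.006,-0.681,-0.572,-20.9,0,0],[-0.006,-0.681,-0.572,-20.9,0,0],[-0.006,-0.681,-0.572,-20.9,0,0],[-0.006,-0.681,-0.572,-20.9,0,0],[-0.006,-0.681,-0.572,-20.9,0,0],[-0.006,-0.681,-0.572,-20.9,0,0],[-0.006,-0.681,-0.572,-20.9,0,0],[-0.006,-0.681,-0.572,-20.9,0,0],[-0.006,-0.681,-0.572,-20.9,0,0],[-0.006,-0.681,-0.572,-20.9,0,0]]]' 0.6
python3 - <<'E'
from h import *
st(); goal([.661,-.1935,.131],86)
I,D=viewer.read_camera('scene'); p=proj('scene',[.661,-.1935,.17]); print(p)
x,y=map(int,p); J=cv2.resize(I[max(0,y-90):y+90,max(0,x-120):max(0,x-120)+240],(800,600),interpolation=cv2.INTER_CUBIC); cv2.imwrite('pics/d1.png',J)
E
```

```text
time_s: 3.6
eef_pos: [0.661, -0.193, 0.2005]
tool_rot: [-1.914, 1.57, -0.413]
contact_force: [-0.2, 0.8, 0.2]
gripper_width: 0.056
{'time_s': 3.6, 'eef_pos': [0.661, -0.193, 0.2005], 'tool_rot': [-1.9138, 1.5705, -0.4126], 'contact_force': [-0.2434, 0.7743, 0.1561], 'gripper_width': 0.056, 'joints': [-0.3212, 0.1437, 1.4012, -0.0, 1.5964, -1.8224]}
jaw 86 shift [ 0.0695 -0.     -0.0004] turn [ 0.01 -0.01  0.02]
jaw 266 shift [ 0.0695 -0.     -0.0004] turn [-1.7999e+02 -3.0000e-02 -1.0000e-02]
jaw now 86.01 tilt x [ 3.e-04 -1.e-04 -1.e+00]
[111.64803808 252.28878908]
```

View pics/d1.png

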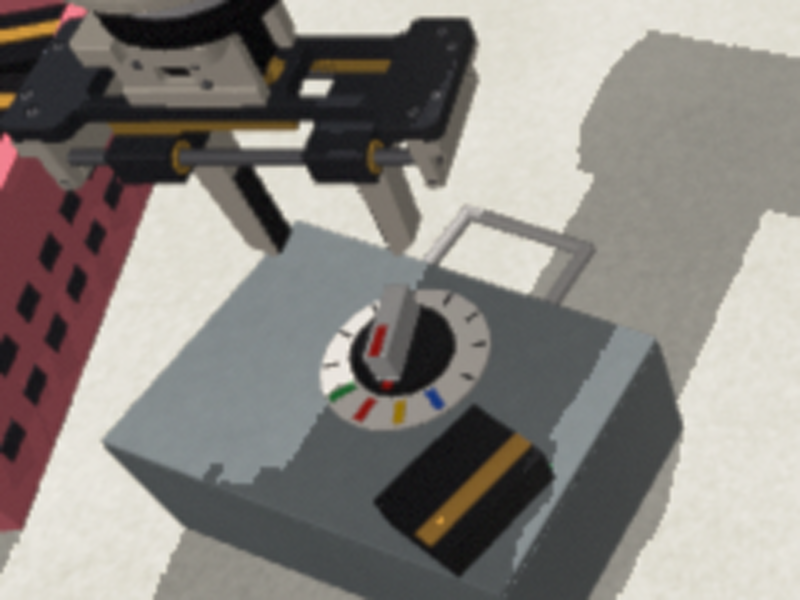

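The pointer (crop 385,385) lies between the red 0 mark (365,408) and the yellow 11 (400,412). The fingers straddle the bar, so I'll descend and pinch.

```bash
python3 -m creep '[[[0.03,0,0,0,0,0],[0.055,0,0,0,0,0],[0.069,0,0,0,0,0],[0.069,0,0,0,0,0]]]' 0.6
python3 -m creep '[[[0,0,0,0,0,0],[0,0,0,0,0,0],[0,0,0,0,0,0],[0,0,0,0,0,0],[0,0,0,0,0,0]]]' 0 20
python3 - <<'E'
from h import *
s=st(); print(goal(s['eef_pos'],125.5))
E
```

```text
time_s: 4.15
eef_pos: [0.6607, -0.1933, 0.1306]
tool_rot: [1.336, 1.57, 2.837]
contact_force: [-0.7, 0.1, 0.0]
gripper_width: 0.0561
time_s: 4.78
eef_pos: [0.661, -0.1935, 0.1313]
tool_rot: [-2.408, 1.571, -0.907]
contact_force: [0.4, -0.6, -0.0]
gripper_width: 0.0105
{'time_s': 4.775, 'eef_pos': [0.661, -0.1935, 0.1313], 'tool_rot': [-2.4077, 1.5707, -0.9069], 'contact_force': [0.3533, -0.6358, -0.0393], 'gripper_width': 0.0105, 'joints': [-0.3217, 0.1681, 1.4861, -0.0, 1.4874, -1.8225]}
jaw 125.5 shift [0. 0. 0.] turn [-39.51  -0.     0.  ]
jaw 305.5 shift [0. 0. 0.] turn [1.4049e+02 0.0000e+00 1.0000e-02]
jaw now 85.99 tilt x [ 1.e-04 -1.e-04 -1.e+00]
None
```

```bash
python3 -m creep '[[[0,0,0,0,0,0],[0,0,0,0,0,0]]]'
python3 - <<'E'
from h import *
I,D=viewer.read_camera('scene'); 
cv2.imwrite('pics/d2.png',cv2.resize(I[190:340,20:220],(800,600),interpolation=cv2.INTER_CUBIC))
E
```

```text
time_s: 5.03
eef_pos: [0.661, -0.1934, 0.1312]
tool_rot: [0.242, 1.571, 1.743]
contact_force: [-0.3, -0.9, -0.2]
gripper_width: 0.0006
```

View pics/d2.png

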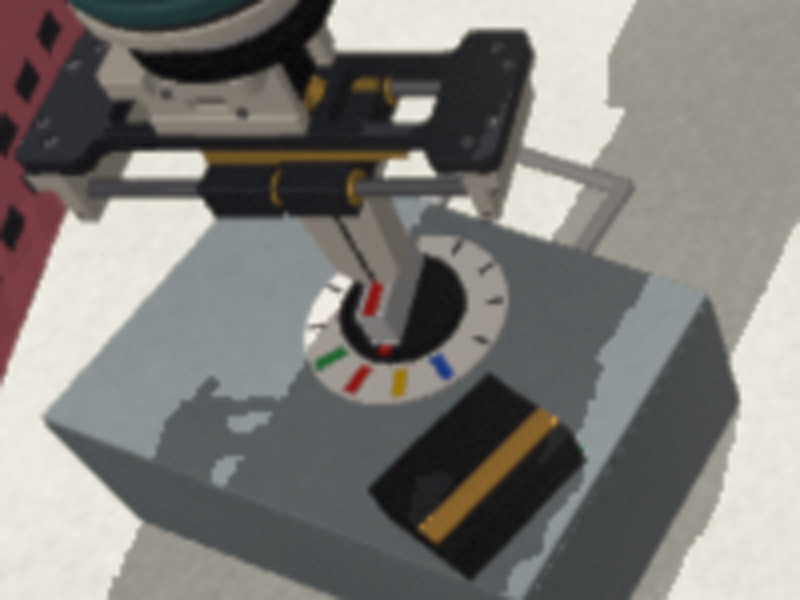

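Run:
```python
from h import *
for n in('scene','top'):
    I,D=viewer.read_camera(n);P=cloud(n,D);ok=(D>0)
    print(n,'proj TCP',proj(n,[.661,-.1935,.1312]),'bar top',proj(n,[.661,-.1935,.154]))
    m=ok&(np.hypot(P[...,0]-.661,P[...,1]+.1935)<.05)&(P[...,2]>.135)
    for a in np.arange(.135,.22,.008):
        q=m&(P[...,2]>=a)&(P[...,2]<a+.008)
        if q.sum(): print(round(a,3),q.sum(),'x',np.percentile(P[q][:,0],[5,50,95]).round(3),'y',np.percentile(P[q][:,1],[5,50,95]).round(3),'col',I[q].mean(0).round())
```

```text
scene proj TCP [118.24244182 263.78526478] bar top [114.43186963 257.14203329]
0.135 51 x [0.641 0.671 0.686] y [-0.197 -0.186 -0.185] col [ 99. 101. 102.]
0.143 60 x [0.64  0.673 0.686] y [-0.198 -0.186 -0.184] col [100. 101. 103.]
0.151 76 x [0.667 0.677 0.686] y [-0.199 -0.192 -0.186] col [ 87.  89. 128.]
0.159 32 x [0.668 0.67  0.672] y [-0.203 -0.193 -0.18 ] col [104. 111. 119.]
0.167 53 x [0.657 0.67  0.671] y [-0.205 -0.187 -0.177] col [102. 109. 115.]
0.175 59 x [0.658 0.67  0.672] y [-0.204 -0.186 -0.177] col [101. 109. 115.]
0.183 60 x [0.657 0.67  0.672] y [-0.206 -0.188 -0.176] col [104. 112. 118.]
0.191 61 x [0.659 0.67  0.672] y [-0.207 -0.188 -0.176] col [103. 110. 116.]
0.199 67 x [0.658 0.67  0.671] y [-0.207 -0.187 -0.175] col [101. 109. 115.]
0.207 36 x [0.664 0.67  0.672] y [-0.205 -0.18  -0.175] col [ 93. 100. 106.]
0.215 7 x [0.667 0.671 0.672] y [-0.177 -0.175 -0.175] col [ 91.  98. 104.]
top proj TCP [423.09117266 140.66327529] bar top [426.79646961 137.62799224]
0.135 25 x [0.635 0.649 0.679] y [-0.195 -0.189 -0.187] col [76. 77. 78.]
0.143 26 x [0.635 0.644 0.682] y [-0.196 -0.188 -0.187] col [89. 90. 91.]
0.151 45 x [0.637 0.646 0.674] y [-0.2   -0.194 -0.188] col [ 99. 101. 102.]
0.159 9 x [0.652 0.652 0.655] y [-0.196 -0.189 -0.181] col [71. 75. 77.]
0.167 10 x [0.651 0.653 0.659] y [-0.19  -0.182 -0.179] col [70. 74. 76.]
0.175 10 x [0.652 0.653 0.663] y [-0.189 -0.181 -0.179] col [67. 72. 74.]
0.183 8 x [0.652 0.653 0.667] y [-0.188 -0.18  -0.178] col [65. 68. 72.]
0.191 5 x [0.663 0.666 0.668] y [-0.18  -0.179 -0.179] col [67. 69. 72.]
0.199 1 x [0.663 0.663 0.663] y [-0.178 -0.178 -0.178] col [72. 75. 78.]
0.207 4 x [0.654 0.656 0.658] y [-0.177 -0.177 -0.177] col [58. 62. 64.]
```

```bash
python3 -m creep '[[[-0.03,0,0,0,0,0],[-0.06,0,0,0,0,0],[-0.06,0,0,0,0,0],[-0.06,0,0,0,0,0]]]' 0.6
python3 - <<'E'
from h import *
s=st()
for n in('scene','top'):
    I,D=viewer.read_camera(n);P=cloud(n,D);ok=(D>0)
    np.savez(f'{n}1.npz',I=I,D=D)
    m=ok&(np.hypot(P[...,0]-.661,P[...,1]+.1935)<.055)&(P[...,2]>.14)
    for a in np.arange(.14,.26,.006):
        q=m&(P[...,2]>=a)&(P[...,2]<a+.006)
        if q.sum(): print(n,round(a,3),q.sum(),'x',np.percentile(P[q][:,0],[5,50,95]).round(3),'y',np.percentile(P[q][:,1],[2,25,50,75,98]).round(3))
E
```

```text
time_s: 5.68
eef_pos: [0.6608, -0.1934, 0.1904]
tool_rot: [1.299, 1.57, 2.8]
contact_force: [0.5, 0.4, -0.5]
gripper_width: 0.0358
{'time_s': 5.675, 'eef_pos': [0.6608, -0.1934, 0.1904], 'tool_rot': [1.2992, 1.57, 2.7999], 'contact_force': [0.512, 0.3755, -0.4725], 'gripper_width': 0.0358, 'joints': [-0.3217, 0.1468, 1.414, 0.0, 1.5816, -1.8225]}
scene 0.14 49 x [0.639 0.67  0.686] y [-0.199 -0.188 -0.186 -0.185 -0.184]
scene 0.146 68 x [0.639 0.661 0.685] y [-0.198 -0.192 -0.187 -0.186 -0.184]
scene 0.152 139 x [0.64  0.665 0.685] y [-0.199 -0.195 -0.192 -0.189 -0.185]
scene 0.212 10 x [0.656 0.667 0.671] y [-0.217 -0.212 -0.21  -0.182 -0.17 ]
scene 0.218 39 x [0.654 0.668 0.672] y [-0.219 -0.213 -0.21  -0.192 -0.165]
scene 0.224 61 x [0.657 0.668 0.673] y [-0.225 -0.213 -0.21  -0.167 -0.16 ]
scene 0.23 62 x [0.656 0.668 0.673] y [-0.224 -0.211 -0.172 -0.16  -0.159]
scene 0.236 62 x [0.655 0.668 0.672] y [-0.224 -0.214 -0.21  -0.167 -0.159]
scene 0.242 75 x [0.656 0.668 0.672] y [-0.223 -0.212 -0.21  -0.161 -0.158]
scene 0.248 69 x [0.656 0.668 0.672] y [-0.225 -0.215 -0.21  -0.164 -0.158]
scene 0.254 71 x [0.656 0.668 0.673] y [-0.225 -0.212 -0.209 -0.162 -0.158]
top 0.14 26 x [0.635 0.655 0.68 ] y [-0.198 -0.19  -0.189 -0.188 -0.187]
top 0.146 64 x [0.635 0.654 0.673] y [-0.203 -0.199 -0.193 -0.19  -0.187]
top 0.152 59 x [0.637 0.656 0.674] y [-0.202 -0.198 -0.195 -0.191 -0.188]
top 0.212 3 x [0.653 0.653 0.654] y [-0.171 -0.171 -0.17  -0.169 -0.168]
top 0.218 8 x [0.654 0.654 0.663] y [-0.174 -0.171 -0.165 -0.162 -0.161]
top 0.224 6 x [0.653 0.653 0.66 ] y [-0.169 -0.166 -0.164 -0.161 -0.16 ]
top 0.23 12 x [0.653 0.654 0.66 ] y [-0.172 -0.168 -0.162 -0.16  -0.159]
top 0.236 7 x [0.652 0.654 0.658] y [-0.168 -0.165 -0.162 -0.16  -0.159]
top 0.242 6 x [0.652 0.654 0.657] y [-0.167 -0.166 -0.163 -0.16  -0.158]
top 0.248 7 x [0.652 0.654 0.655] y [-0.164 -0.163 -0.161 -0.16  -0.159]
```

The camera puts the fingertips about 25 mm above the reported TCP, so my pinch closed over the bar. I'll allow for that offset and go 25 mm lower, watching the force.

```bash
python3 -m creep '[[[0.02,0,0.001,0,0,0],[0.05,0,0.001,0,0,0],[0.07,0,0.001,0,0,0],[0.08,0,0.001,0,0,0],[0.08,0,0.001,0,0,0]]]' 0.6
python3 -m creep '[[[0,0,0,0,0,0],[0,0,0,0,0,0],[0,0,0,0,0,0],[0,0,0,0,0,0],[0,0,0,0,0,0],[0,0,0,0,0,0]]]' 0 20
python3 - <<'E'
from h import *
s=st(); goal(s['eef_pos'],125.5)
E
```

```text
time_s: 6.4
eef_pos: [0.6609, -0.1924, 0.1107]
tool_rot: [1.316, 1.57, 2.817]
contact_force: [-0.6, -1.3, 1.0]
gripper_width: 0.0561
time_s: 7.15
eef_pos: [0.661, -0.1935, 0.1115]
tool_rot: [-2.977, 1.569, -1.477]
contact_force: [-1.2, -7.4, 1.0]
gripper_width: 0.0142
{'time_s': 7.15, 'eef_pos': [0.661, -0.1935, 0.1115], 'tool_rot': [-2.9772, 1.569, -1.4769], 'contact_force': [-1.1838, -7.3934, 1.0146], 'gripper_width': 0.0142, 'joints': [-0.321, 0.1775, 1.508, -0.0017, 1.4554, -1.8211]}
jaw 125.5 shift [0. 0. 0.] turn [-3.954e+01 -1.000e-01 -2.000e-02]
jaw 305.5 shift [0. 0. 0.] turn [ 1.4046e+02 -2.0000e-02  1.3000e-01]
jaw now 85.96 tilt x [ 2.0e-04 -1.8e-03 -1.0e+00]
```

```bash
python3 -m creep '[[[0,0,-0.001,-6,0,0],[0,0,-0.001,-13,0,0],[0,0,-0.001,-20,0,0],[0,0,-0.001,-27,0,0],[0,0,-0.001,-33,0,0],[0,0,-0.001,-37,0,0],[0,0,-0.001,-39.5,0,0],[0,0,-0.001,-39.5,0,0],[0,0,-0.001,-39.5,0,0],[0,0,-0.001,-39.5,0,0],[0,0,-0.001,-39.5,0,0],[0,0,-0.001,-39.5,0,0],[0,0,-0.001,-39.5,0,0]]]'
python3 - <<'E'
from h import *
s=st(); goal(s['eef_pos'],35.5)
for n in('scene','top'):
    I,D=viewer.read_camera(n);P=cloud(n,D)
    b=(D>0)&(np.hypot(P[...,0]-.661,P[...,1]+.194)<.03)&(P[...,2]>.135)&(P[...,2]<.15); H=cv2.cvtColor(I,cv2.COLOR_BGR2HSV)
    r=(D>0)&(np.hypot(P[...,0]-.661,P[...,1]+.194)<.03)&(P[...,2]>.13)&(H[...,1]>120)&((H[...,0]<8)|(H[...,0]>172))
    q=P[r]; print(n,r.sum(),q.mean(0) if len(q) else '')
    if r.sum(): d=q.mean(0); print('pointer world deg',np.degrees(np.arctan2(d[1]+.1945,d[0]-.661)))
    if n=='scene': cv2.imwrite('pics/d3.png',cv2.resize(I[190:340,20:220],(800,600),interpolation=cv2.INTER_CUBIC))
E
```

```text
time_s: 8.78
eef_pos: [0.661, -0.1933, 0.1114]
tool_rot: [0.219, 1.571, 2.409]
contact_force: [-4.8, 3.0, 5.4]
gripper_width: 0.0141
{'time_s': 8.775, 'eef_pos': [0.661, -0.1933, 0.1114], 'tool_rot': [0.2188, 1.5706, 2.4087], 'contact_force': [-4.7997, 2.9738, 5.3596], 'gripper_width': 0.0141, 'joints': [-0.3216, 0.1779, 1.5076, 0.0001, 1.4563, -2.5115]}
jaw 35.5 shift [0. 0. 0.] turn [ 8.997e+01  1.000e-02 -1.000e-02]
jaw 215.5 shift [0. 0. 0.] turn [-9.003e+01  1.000e-02  1.000e-02]
jaw now 125.47 tilt x [-2.e-04  2.e-04 -1.e+00]
scene 25 [ 0.67323614 -0.18367029  0.15433088]
pointer world deg 41.510719276288945
top 0
```

View pics/d3.png

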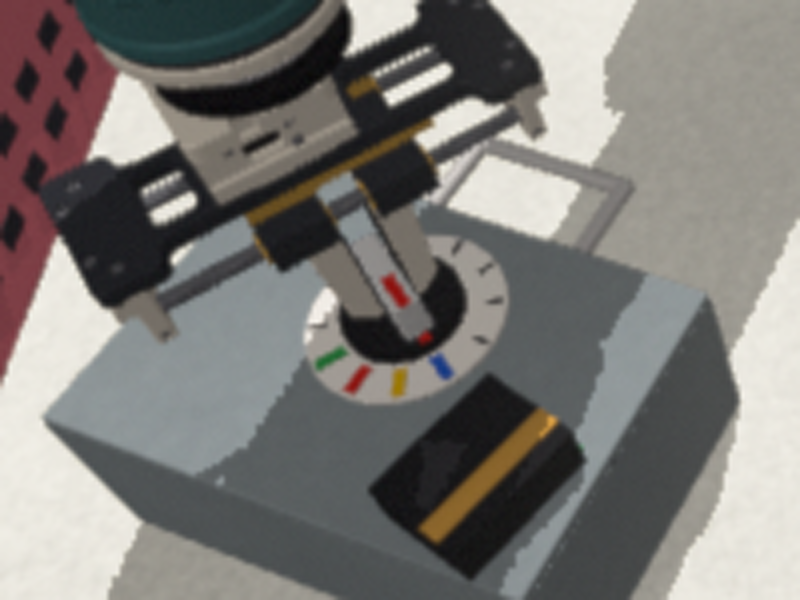

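The pointer (425,338) is in line with the blue 10 mark (440,367). Next: right 90° to 1, pause, then left 60° to 11.

```bash
python3 -m creep '[[[0,0,0,8,0,0],[0,0,0,17,0,0],[0,0,0,26,0,0],[0,0,0,35,0,0],[0,0,0,44,0,0],[0,0,0,53,0,0],[0,0,0,62,0,0],[0,0,0,70,0,0],[0,0,0,77,0,0],[0,0,0,83,0,0],[0,0,0,87,0,0],[0,0,0,90,0,0],[0,0,0,90,0,0],[0,0,0,90,0,0],[0,0,0,90,0,0],[0,0,0,90,0,0],[0,0,0,90,0,0],[0,0,0,90,0,0]]]'
python3 - <<'E'
from h import *
s=st(); goal(s['eef_pos'],95.5)
E
python3 -m creep '[[[0,0,0,-8,0,0],[0,0,0,-17,0,0],[0,0,0,-26,0,0],[0,0,0,-35,0,0],[0,0,0,-43,0,0],[0,0,0,-50,0,0],[0,0,0,-56,0,0],[0,0,0,-60,0,0],[0,0,0,-60,0,0],[0,0,0,-60,0,0],[0,0,0,-60,0,0],[0,0,0,-60,0,0],[0,0,0,-60,0,0]]]'
python3 -m creep '[[[0,0,0,0,0,0],[0,0,0,0,0,0],[0,0,0,0,0,0]]]' 0.5
python3 -m creep '[[[-0.03,0,0,0,0,0],[-0.07,0,0,0,0,0],[-0.09,0,0,0,0,0],[-0.09,0,0,0,0,0]]]'
python3 - <<'E'
from h import *
s=st(); goal(s['eef_pos'],95.5)
I,D=viewer.read_camera('scene');P=cloud('scene',D)
b=(D>0)&(np.hypot(P[...,0]-.661,P[...,1]+.194)<.04)&(P[...,2]>.143)&(P[...,2]<.16);print(b.sum(),cv2.minAreaRect(P[b][:,:2].astype(np.float32)*1000))
cv2.imwrite('pics/d4.png',cv2.resize(I[190:340,20:220],(800,600),interpolation=cv2.INTER_CUBIC))
c=np.array([.6784,-.2023]);ex=np.array([np.cos(np.radians(-24.5)),np.sin(np.radians(-24.5))]);hd=c-ex*.14;print('handle',hd,nets.tip_of('scene','drawer_handle')[:1])
goal([*hd,.16],-24.5)
E
```

```text
time_s: 11.12
eef_pos: [0.6609, -0.194, 0.1115]
tool_rot: [-2.176, 1.57, -1.557]
contact_force: [-4.2, -1.4, 4.3]
gripper_width: 0.0139
{'time_s': 11.125, 'eef_pos': [0.6609, -0.194, 0.1115], 'tool_rot': [-2.1758, 1.5698, -1.5572], 'contact_force': [-4.1724, -1.4117, 4.2688], 'gripper_width': 0.0139, 'joints': [-0.3222, 0.1779, 1.5076, -0.0009, 1.4558, -0.9407]}
jaw 95.5 shift [0. 0. 0.] turn [-6.005e+01 -5.000e-02  3.000e-02]
jaw 275.5 shift [0. 0. 0.] turn [1.1995e+02 3.0000e-02 6.0000e-02]
jaw now 35.45 tilt x [ 0.    -0.001 -1.   ]
time_s: 12.75
eef_pos: [0.6611, -0.1935, 0.1114]
tool_rot: [-2.383, 1.57, -0.717]
contact_force: [-2.9, 1.5, 5.4]
gripper_width: 0.0139
time_s: 13.12
eef_pos: [0.661, -0.1934, 0.111]
tool_rot: [1.462, 1.571, 3.128]
contact_force: [-0.5, 0.8, -0.1]
gripper_width: 0.0391
time_s: 13.62
eef_pos: [0.6615, -0.1936, 0.2022]
tool_rot: [-1.999, 1.569, -0.332]
contact_force: [-0.4, -0.2, -1.1]
gripper_width: 0.0464
{'time_s': 13.625, 'eef_pos': [0.6615, -0.1936, 0.2022], 'tool_rot': [-1.9988, 1.5688, -0.3323], 'contact_force': [-0.3866, -0.2342, -1.1239], 'gripper_width': 0.0464, 'joints': [-0.3217, 0.1435, 1.3987, -0.0, 1.5974, -1.9882]}
jaw 95.5 shift [0. 0. 0.] turn [-0.02 -0.05  0.1 ]
jaw 275.5 shift [0. 0. 0.] turn [1.7998e+02 1.6000e-01 7.0000e-02]
jaw now 95.48 tilt x [ 1.9e-03 -6.0e-04 -1.0e+00]
224 ((661.1682739257812, -192.1595916748047), (52.842796325683594, 15.328526496887207), 5.013175010681152)
handle [ 0.55100542 -0.14424295] [{'position': [0.5524, -0.1427, 0.0888], 'p': 0.59}]
jaw -24.5 shift [0.0397 0.1045 0.0593] turn [ 1.1999e+02 -6.0000e-02 -9.0000e-02]
jaw 155.5 shift [0.0397 0.1045 0.0593] turn [-6.001e+01  8.000e-02 -6.000e-02]
jaw now 95.49 tilt x [-1.5e-03  5.0e-04 -1.0e+00]
```

View pics/d4.png

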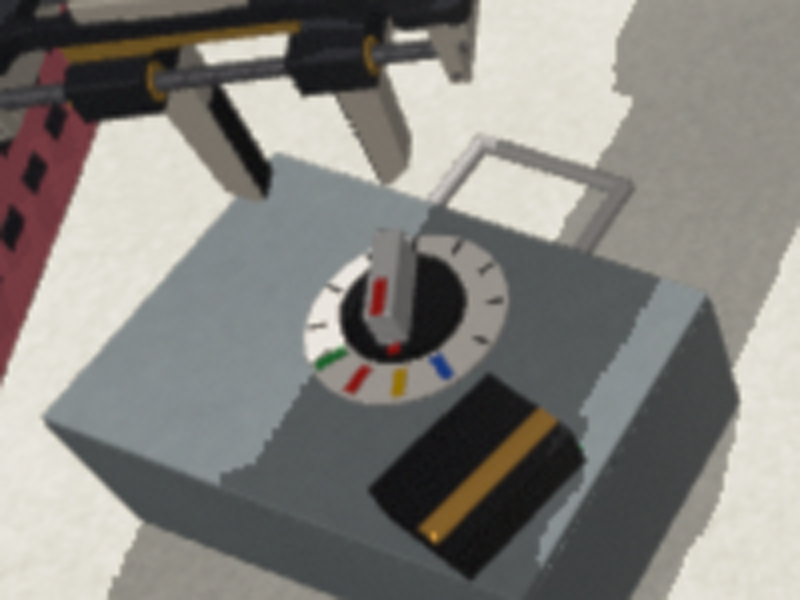

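Dial on 11: bar at 5.0° in the world, which is 29.5° on the dial, with the pointer (395,348) by the yellow mark (400,380). Next I'll pinch the handle with about 40 mm opening.

```bash
python3 -m creep '[[[0,0.02,0.01,10,0,0],[0,0.05,0.03,20,0,0],[0,0.08,0.045,30,0,0],[0,0.1045,0.059,40,0,0],[0,0.1045,0.059,50,0,0],[0,0.1045,0.059,60,0,0],[0,0.1045,0.059,70,0,0],[0,0.1045,0.059,80,0,0],[0,0.1045,0.059,90,0,0],[0,0.1045,0.059,100,0,0],[0,0.1045,0.059,110,0,0],[0,0.1045,0.059,120,0,0],[0,0.1045,0.059,120,0,0],[0,0.1045,0.059,120,0,0]]]' 0.43
python3 -m creep '[[[0.03,0,0,0,0,0],[0.08,0,0,0,0,0],[0.12,0,0,0,0,0],[0.145,0,0,0,0,0],[0.152,0,0,0,0,0],[0.152,0,0,0,0,0]]]'
python3 -m creep '[[[0,0,0,0,0,0],[0,0,0,0,0,0],[0,0,0,0,0,0],[0,0,0,0,0,0],[0,0,0,0,0,0]]]' 0 30
python3 - <<'E'
from h import *
s=st(); goal(s['eef_pos']-.105*np.array([np.cos(np.radians(-24.5)),np.sin(np.radians(-24.5)),0]),-24.5)
E
```

```text
time_s: 15.48
eef_pos: [0.5511, -0.1446, 0.2003]
tool_rot: [-2.997, 1.57, 2.862]
contact_force: [-0.9, 0.1, -0.2]
gripper_width: 0.04
time_s: 16.23
eef_pos: [0.5515, -0.1447, 0.0496]
tool_rot: [-2.075, 1.571, -2.502]
contact_force: [-0.2, -0.2, -0.5]
gripper_width: 0.0402
time_s: 16.85
eef_pos: [0.551, -0.1445, 0.0496]
tool_rot: [3.118, 1.57, 2.69]
contact_force: [-5.2, 2.0, 4.5]
gripper_width: 0.0087
{'time_s': 16.85, 'eef_pos': [0.551, -0.1445, 0.0496], 'tool_rot': [3.1179, 1.5699, 2.6902], 'contact_force': [-5.1986, 1.9811, 4.524], 'gripper_width': 0.0087, 'joints': [-0.3014, -0.0349, 1.8357, 0.0001, 1.3416, 0.1263]}
jaw -24.5 shift [ 1.00e-04 -0.00e+00 -1.05e-01] turn [-0.01 -0.05 -0.  ]
jaw 155.5 shift [ 1.00e-04 -0.00e+00 -1.05e-01] turn [ 1.7999e+02 -0.0000e+00  8.0000e-02]
jaw now -24.51 tilt x [-8.e-04  4.e-04 -1.e+00]
```

```bash
python3 -m creep '[[[0,0,-0.008,0,0,0],[0,0,-0.02,0,0,0],[0,0,-0.035,0,0,0],[0,0,-0.05,0,0,0],[0,0,-0.065,0,0,0],[0,0,-0.08,0,0,0],[0,0,-0.092,0,0,0],[0,0,-0.099,0,0,0],[0,0,-0.101,0,0,0],[0,0,-0.101,0,0,0],[0,0,-0.101,0,0,0],[0,0,-0.101,0,0,0]]]'
python3 -m creep '[[[0,0,0,0,0,0],[0,0,0,0,0,0],[0,0,0,0,0,0]]]' 0.4
python3 -m creep '[[[-0.04,0,0,0,0,0],[-0.09,0,0,0,0,0],[-0.13,0,0,0,0,0],[-0.13,0,0,0,0,0]]]' 0.75
python3 - <<'E'
from h import *
s=st(); goal([.5815,.304,.18],65.5)
E
```

```text
time_s: 18.35
eef_pos: [0.46, -0.103, 0.0496]
tool_rot: [0.06, 1.568, -0.368]
contact_force: [12.5, -4.7, -0.6]
gripper_width: 0.0091
time_s: 18.73
eef_pos: [0.4589, -0.1026, 0.0489]
tool_rot: [-3.019, 1.57, 2.837]
contact_force: [0.4, 0.4, -0.6]
gripper_width: 0.0339
time_s: 19.23
eef_pos: [0.4603, -0.103, 0.1822]
tool_rot: [0.159, 1.567, -0.269]
contact_force: [-0.2, -0.2, -0.5]
gripper_width: 0.0682
{'time_s': 19.225, 'eef_pos': [0.4603, -0.103, 0.1822], 'tool_rot': [0.1589, 1.5665, -0.2688], 'contact_force': [-0.1707, -0.2077, -0.4596], 'gripper_width': 0.0682, 'joints': [-0.2742, -0.339, 1.8789, 0.0, 1.5975, 0.1535]}
jaw 65.5 shift [ 0.0023  0.4206 -0.0586] turn [-90.01   0.22   0.16]
jaw 245.5 shift [ 0.0023  0.4206 -0.0586] turn [89.99  0.16 -0.22]
jaw now -24.51 tilt x [ 0.0041 -0.0011 -1.    ]
```

```bash
python3 -m creep '[[[0,0.05,-0.01,-10,0,0],[0,0.1,-0.02,-20,0,0],[0,0.15,-0.03,-30,0,0],[0,0.2,-0.04,-40,0,0],[0,0.25,-0.05,-50,0,0],[0,0.3,-0.0586,-60,0,0],[0,0.35,-0.0586,-70,0,0],[0,0.4,-0.0586,-80,0,0],[0,0.4206,-0.0586,-90,0,0],[0,0.4206,-0.0586,-90,0,0],[0,0.4206,-0.0586,-90,0,0],[0,0.4206,-0.0586,-90,0,0]]]' 0.75
python3 - <<'E'
from h import *
s=st(); goal([.5815,.304,.0],65.5)
c=np.array([.6784,-.2023]);y=-24.5;ex=np.array([np.cos(np.radians(y)),np.sin(np.radians(y))]);ey=np.array([-ex[1],ex[0]])
print('recess pred',c-ex*(.085+.047)+ey*.052)
for n in('scene','top'):
    for th in('round_recess','round_die_center','drawer_handle'):
        for r in nets.tip_of(n,th)[:3] if viewer.read_camera(n) else []: print(n,th,round(r['p'],2),np.round(r['position'],4))
    I,D=viewer.read_camera(n);P=cloud(n,D);ok=(D>0)
    H=cv2.cvtColor(I,cv2.COLOR_BGR2HSV)
    m=ok&(np.hypot(P[...,0]-.5815,P[...,1]-.304)<.04)&(P[...,2]>.014)&(P[...,2]<.03)
    if m.sum()>20: print('die',m.sum(),cv2.minEnclosingCircle(P[m][:,:2].astype(np.float32)))
    # fingertip positions
    f=ok&(np.hypot(P[...,0]-.5815,P[...,1]-.304)<.065)&(P[...,2]>.12)&(P[...,2]<.26)
    if f.sum(): print('finger min z',np.percentile(P[f][:,2],[0,1,3]), cv2.minAreaRect(P[f&(P[...,2]<.24)][:,:2].astype(np.float32)*1000))
    # recess floor: points at z .036-.046 near prediction
    for z0,z1 in((.036,.0465),(.0475,.055)):
        q=ok&(np.hypot(P[...,0]-.580,P[...,1]+.100)<.045)&(P[...,2]>z0)&(P[...,2]<z1)
        if q.sum()>5: print('recess z',z0,q.sum(),P[q].mean(0).round(4),cv2.minEnclosingCircle(P[q][:,:2].astype(np.float32)))
    cv2.imwrite(f'pics/{n}5.png',I)
a=cv2.imread('pics/top5.png');b=cv2.imread('pics/scene5.png')
f=lambda I,P:cv2.resize(I[int(P[1])-60:int(P[1])+60,max(0,int(P[0])-53):max(0,int(P[0])-53)+106],(400,450),interpolation=cv2.INTER_CUBIC)
cv2.imwrite('pics/m5.png',np.hstack([f(a,proj('top',[.58,-.1,.05])),f(b,proj('scene',[.5815,.304,.06]))]))
E
```

```text
time_s: 20.72
eef_pos: [0.5804, 0.3033, 0.1793]
tool_rot: [-1.327, 1.571, -0.186]
contact_force: [-0.4, -0.5, 0.1]
gripper_width: 0.07
{'time_s': 20.725, 'eef_pos': [0.5804, 0.3033, 0.1793], 'tool_rot': [-1.3266, 1.5707, -0.1865], 'contact_force': [-0.413, -0.5425, 0.1171], 'gripper_width': 0.07, 'joints': [0.4426, 0.0768, 1.5077, -0.0001, 1.5571, -0.6975]}
jaw 65.5 shift [ 0.1793 -0.0007  0.0011] turn [-0.18  0.    0.01]
jaw 245.5 shift [ 0.1793 -0.0007  0.0011] turn [ 1.7982e+02  1.0000e-02 -0.0000e+00]
jaw now 65.32 tilt x [ 1.e-04 -0.e+00 -1.e+00]
recess pred [ 0.57984916 -0.10024251]
scene round_recess 0.57 [ 0.5795 -0.0959  0.0575]
scene round_recess 0.33 [ 0.6597 -0.1988  0.1397]
scene round_die_center 0.79 [0.5811 0.306  0.0137]
scene round_die_center 0.6 [0.5719 0.2065 0.0072]
scene round_die_center 0.6 [0.6387 0.4099 0.0136]
scene drawer_handle 0.79 [ 0.4623 -0.0989  0.0904]
die 316 ((0.5811869502067566, 0.30647242069244385), 0.0258261039853096)
finger min z [0.20452438 0.20577754 0.20862446] ((583.5208740234375, 303.97332763671875), (100.57233428955078, 16.248931884765625), 65.47512817382812)
recess z 0.036 291 [ 0.5738 -0.0983  0.0432] ((0.5766774415969849, -0.09943947196006775), 0.02631274238228798)
recess z 0.0475 438 [ 0.5657 -0.0949  0.0512] ((0.5795742869377136, -0.0997934341430664), 0.044830530881881714)
top round_recess 0.63 [ 0.5829 -0.101   0.0509]
top round_die_center 0.53 [0.6397 0.4042 0.0068]
top round_die_center 0.51 [0.5718 0.2119 0.0151]
top drawer_handle 0.89 [ 0.4604 -0.1022  0.0845]
top drawer_handle 0.48 [ 0.6618 -0.1921  0.1137]
recess z 0.036 347 [ 0.581  -0.1036  0.0425] ((0.5831767916679382, -0.11302895843982697), 0.036662764847278595)
recess z 0.0475 495 [ 0.5878 -0.1027  0.0505] ((0.5799736380577087, -0.09997089207172394), 0.044995930045843124)
```

View pics/m5.png

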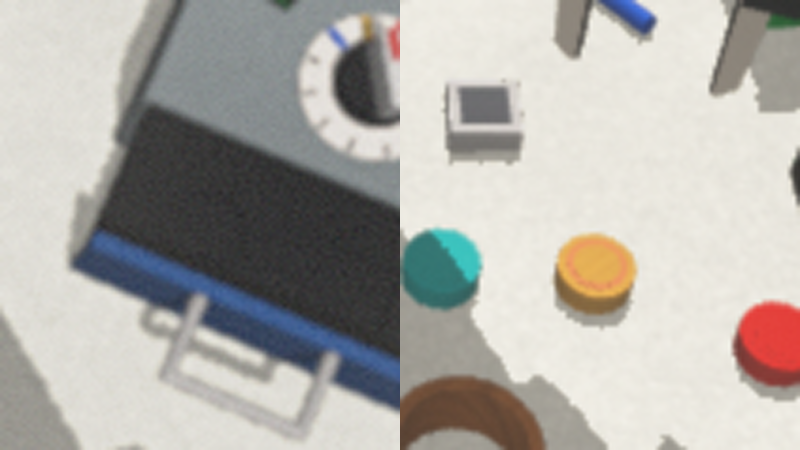

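The drawer is open. Of the three round dies (right panel), teal is at (440,268), red at (775,345) and gold-coloured, ring-stamped at (595,272). The gold one matches "brass", at the world position the fingers are already over.

```bash
python3 -m creep '[[[0.04,0.0005,0.002,0,0,0],[0.09,0.0005,0.002,0,0,0],[0.14,0.0005,0.002,0,0,0],[0.17,0.0005,0.002,0,0,0],[0.185,0.0005,0.002,0,0,0],[0.193,0.0005,0.002,0,0,0],[0.193,0.0005,0.002,0,0,0]]]' 0.75
python3 - <<'E'
from h import *
st()
I,D=viewer.read_camera('scene');P=cloud('scene',D)
f=(D>0)&(np.hypot(P[...,0]-.5815,P[...,1]-.304)<.065)&(np.hypot(P[...,0]-.5815,P[...,1]-.304)>.03)&(P[...,2]>.006)&(P[...,2]<.07)
print(np.percentile(P[f][:,2],[0,2,5]))
cv2.imwrite('pics/g.png',cv2.resize(I[195:285,295:415],(800,600),interpolation=cv2.INTER_CUBIC))
E
```

```text
time_s: 22.3
eef_pos: [0.5814, 0.3064, -0.0131]
tool_rot: [-0.656, 1.57, 0.487]
contact_force: [-0.1, -0.5, -0.6]
gripper_width: 0.0698
{'time_s': 22.3, 'eef_pos': [0.5814, 0.3064, -0.0131], 'tool_rot': [-0.6556, 1.5701, 0.4873], 'contact_force': [-0.0725, -0.4605, -0.6404], 'gripper_width': 0.0698, 'joints': [0.4462, 0.2059, 1.6877, 0.0, 1.2473, -0.6968]}
[0.01178297 0.01428394 0.01732968]
```

View pics/g.png

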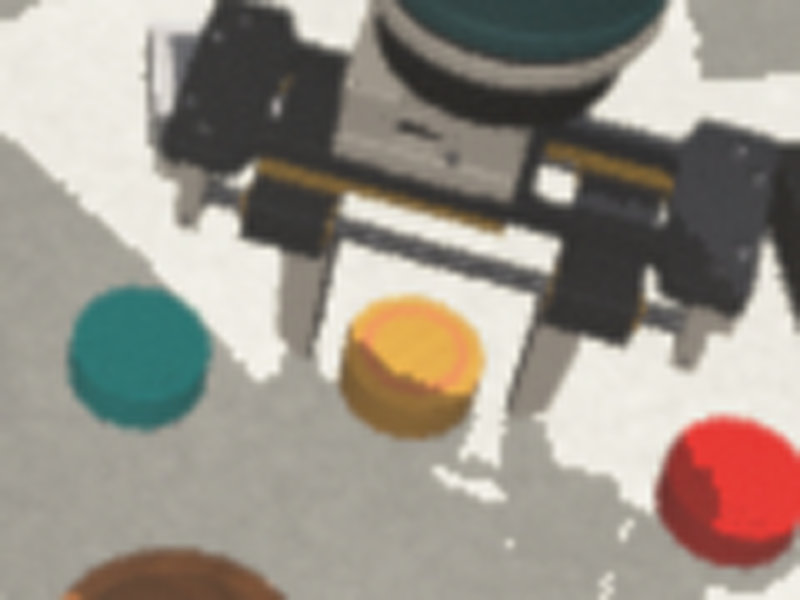

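The fingers straddle the brass die (410,365) evenly, tips about 12 mm up. I'll close, lift and check.

```bash
python3 -m creep '[[[0.001,0,0,0,0,0],[0.001,0,0,0,0,0],[0.001,0,0,0,0,0],[0.001,0,0,0,0,0],[0.001,0,0,0,0,0]]]' 0.3 40
python3 -m creep '[[[-0.01,0,0,0,0,0],[-0.05,0,0,0,0,0],[-0.1,0,0,0,0,0],[-0.14,0,0,0,0,0],[-0.16,0,0,0,0,0],[-0.16,0,0,0,0,0],[-0.16,0,0,0,0,0]]]'
python3 - <<'E'
from h import *
s=st(); goal([.580,-.100,.147],65.5)
for n in('scene','top'):
    I,D=viewer.read_camera(n)
    print(n,[(round(r['p'],2),np.round(r['position'],4)) for r in nets.tip_of(n,'round_die_center')])
E
```

```text
time_s: 22.98
eef_pos: [0.5812, 0.3063, -0.0143]
tool_rot: [-0.739, 1.57, 0.404]
contact_force: [-1.3, -0.4, 6.0]
gripper_width: 0.049
time_s: 23.85
eef_pos: [0.5804, 0.3059, 0.1431]
tool_rot: [2.443, 1.568, -2.697]
contact_force: [0.2, 0.2, -2.3]
gripper_width: 0.0488
{'time_s': 23.85, 'eef_pos': [0.5804, 0.3059, 0.1431], 'tool_rot': [2.4434, 1.5682, -2.6969], 'contact_force': [0.1661, 0.1564, -2.3375], 'gripper_width': 0.0488, 'joints': [0.4462, 0.0949, 1.5472, 0.0, 1.502, -0.6967]}
jaw 65.5 shift [-0.0035 -0.168  -0.3695] turn [-0.02 -0.11 -0.09]
jaw 245.5 shift [-0.0035 -0.168  -0.3695] turn [ 1.7998e+02 -1.5000e-01  1.8000e-01]
jaw now 65.48 tilt x [-0.0023 -0.0011 -1.    ]
scene [(0.85, array([0.637 , 0.409 , 0.0107])), (0.76, array([0.5801, 0.3059, 0.1685])), (0.58, array([0.5746, 0.2092, 0.0095]))]
top [(0.62, array([0.573 , 0.211 , 0.0121])), (0.4, array([0.6424, 0.4029, 0.0068]))]
```

```bash
python3 -m creep '[[[-0.003,-0.015,-0.03,0,0,0],[-0.003,-0.035,-0.08,0,0,0],[-0.003,-0.06,-0.13,0,0,0],[-0.003,-0.085,-0.18,0,0,0],[-0.003,-0.105,-0.23,0,0,0],[-0.003,-0.127,-0.28,0,0,0],[-0.003,-0.15,-0.33,0,0,0],[-0.003,-0.163,-0.358,0,0,0],[-0.003,-0.168,-0.3695,0,0,0],[-0.003,-0.168,-0.3695,0,0,0],[-0.003,-0.168,-0.3695,0,0,0]]]'
python3 -m creep '[[[0.03,0,0,0,0,0],[0.06,0,0,0,0,0],[0.075,0,0,0,0,0],[0.08,0,0,0,0,0],[0.08,0,0,0,0,0]]]'
python3 - <<'E'
from h import *
s=st(); goal([.580,-.100,.028],65.5)
out=[]
for n in('scene','top'):
    I,D=viewer.read_camera(n);P=cloud(n,D)
    print(n,[(round(r['p'],2),np.round(r['position'],4)) for r in nets.tip_of(n,'round_die_center')[:4]],[(round(r['p'],2),np.round(r['position'],4)) for r in nets.tip_of(n,'round_recess')[:2]])
    H=cv2.cvtColor(I,cv2.COLOR_BGR2HSV); m=(D>0)&(H[...,1]>110)&(H[...,0]>8)&(H[...,0]<25)&(np.hypot(P[...,0]-.58,P[...,1]+.1)<.04)&(P[...,2]>.055)&(P[...,2]<.11)
    if m.sum()>10: print('brass',m.sum(),P[m].min(0).round(4),P[m].max(0).round(4),cv2.minEnclosingCircle(P[m][:,:2].astype(np.float32)))
    x,y=proj(n,[.58,-.1,.07]).astype(int); out.append(cv2.resize(I[y-45:y+45,x-40:x+40],(400,450),interpolation=cv2.INTER_CUBIC))
cv2.imwrite('pics/p1.png',np.hstack(out))
E
```

```text
time_s: 25.42
eef_pos: [0.5806, -0.0986, 0.1481]
tool_rot: [0.941, 1.57, 2.084]
contact_force: [-1.0, -0.5, -2.3]
gripper_width: 0.0491
time_s: 26.05
eef_pos: [0.581, -0.0995, 0.0689]
tool_rot: [-1.344, 1.57, -0.2]
contact_force: [0.5, -0.2, -0.7]
gripper_width: 0.049
{'time_s': 26.05, 'eef_pos': [0.581, -0.0995, 0.0689], 'tool_rot': [-1.3437, 1.5701, -0.2004], 'contact_force': [0.5047, -0.1939, -0.7497], 'gripper_width': 0.049, 'joints': [-0.2128, -0.0079, 1.7763, 0.0, 1.3725, -1.3562]}
jaw 65.5 shift [ 0.0409  0.0007 -0.0009] turn [0.01 0.01 0.04]
jaw 245.5 shift [ 0.0409  0.0007 -0.0009] turn [-1.7999e+02 -6.0000e-02  1.0000e-02]
jaw now 65.51 tilt x [ 7.e-04 -1.e-04 -1.e+00]
scene [(0.68, array([0.5735, 0.2093, 0.0086])), (0.67, array([ 0.5802, -0.0981,  0.099 ])), (0.67, array([0.6386, 0.4078, 0.0133]))] []
brass 343 [ 0.5618 -0.1237  0.0852] [ 0.6067 -0.0799  0.1083] ((0.5829511284828186, -0.10083363950252533), 0.02635211870074272)
top [(0.83, array([0.6415, 0.4056, 0.0069])), (0.7, array([0.5722, 0.2145, 0.0145])), (0.38, array([ 0.5761, -0.1002,  0.094 ]))] [(0.69, array([ 0.5815, -0.103 ,  0.0509]))]
brass 20 [ 0.5639 -0.0827  0.0846] [ 0.5782 -0.077   0.1057] ((0.5710551738739014, -0.08033666014671326), 0.007669572252780199)
```

View pics/p1.png

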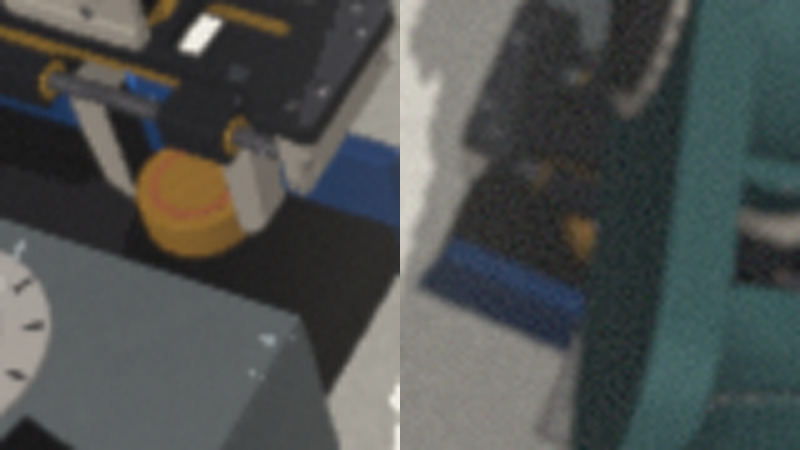

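The brass die is in the grip, level, and above the recess (left panel, 195,200). The dial axis and the handle pinch, both in robot coordinates, put the recess at (0.5803, -0.1000). I'll lower in stages and watch the force.

```bash
python3 -m creep '[[[0.015,0.0004,-0.0006,0,0,0],[0.025,0.0004,-0.0006,0,0,0],[0.03,0.0004,-0.0006,0,0,0],[0.03,0.0004,-0.0006,0,0,0]]]'
python3 -m creep '[[[0.0015,0,0,0,0,0],[0.003,0,0,0,0,0],[0.0045,0,0,0,0,0],[0.006,0,0,0,0,0],[0.006,0,0,0,0,0]]]'
```

```text
time_s: 26.85
eef_pos: [0.5797, -0.1, 0.0377]
tool_rot: [1.803, 1.57, 2.946]
contact_force: [-0.5, 0.5, -1.4]
gripper_width: 0.0492
time_s: 27.48
eef_pos: [0.5799, -0.1, 0.0321]
tool_rot: [1.799, 1.571, 2.942]
contact_force: [0.0, -0.3, -1.7]
gripper_width: 0.0492
```

```bash
python3 -m creep '[[[0.001,0,0,0,0,0],[0.002,0,0,0,0,0],[0.003,0,0,0,0,0],[0.003,0,0,0,0,0]]]'
python3 -m creep '[[[0.0007,0,0,0,0,0],[0.0013,0,0,0,0,0],[0.0013,0,0,0,0,0]]]'
```

```text
time_s: 27.98
eef_pos: [0.5799, -0.1001, 0.0291]
tool_rot: [2.06, 1.571, -3.08]
contact_force: [1.2, 0.4, -2.1]
gripper_width: 0.0491
time_s: 28.35
eef_pos: [0.5799, -0.1, 0.0279]
tool_rot: [1.54, 1.571, 2.683]
contact_force: [1.2, -0.3, -1.4]
gripper_width: 0.0489
```

```bash
python3 -m creep '[[[0.0005,0,0,0,0,0],[0.001,0,0,0,0,0],[0.001,0,0,0,0,0]]]'
python3 -m creep '[[[0.0005,0,0,0,0,0],[0.001,0,0,0,0,0],[0.001,0,0,0,0,0]]]'
```

```text
time_s: 28.72
eef_pos: [0.5803, -0.1002, 0.0277]
tool_rot: [-1.49, 1.57, -0.347]
contact_force: [-2.3, 0.3, 5.4]
gripper_width: 0.0495
time_s: 29.1
eef_pos: [0.5809, -0.1004, 0.0276]
tool_rot: [-1.516, 1.568, -0.372]
contact_force: [-2.9, -0.9, 12.0]
gripper_width: 0.0491
```

Contact came at the expected seated height (predicted 0.028, reached 0.0277). Now I'll release and retreat.

```bash
python3 -m creep '[[[-0.001,0,0,0,0,0],[-0.001,0,0,0,0,0],[-0.001,0,0,0,0,0],[-0.001,0,0,0,0,0]]]' 0.64
python3 -m creep '[[[-0.02,0,0,0,0,0],[-0.06,0,0,0,0,0],[-0.12,0,0,0,0,0],[-0.16,0,0,0,0,0],[-0.16,0.05,0.05,0,0,0],[-0.16,0.09,0.1,0,0,0],[-0.16,0.13,0.15,0,0,0],[-0.16,0.17,0.2,0,0,0],[-0.16,0.17,0.25,0,0,0],[-0.16,0.17,0.25,0,0,0],[-0.16,0.17,0.25,0,0,0]]]'
python3 - <<'E'
from h import *
s=st(); out=[]
for n in('scene','top'):
    I,D=viewer.read_camera(n);P=cloud(n,D)
    for t in('round_die_center','square_die_center','drawer_handle'): print(n,t,[(round(r['p'],2),np.round(r['position'],4)) for r in nets.tip_of(n,t)[:4]])
    m=(D>0)&(np.hypot(P[...,0]-.58,P[...,1]+.1)<.03)&(P[...,2]>.057)&(P[...,2]<.08)
    if m.sum()>20: q=P[m]; A=np.c_[q[:,:2]-q[:,:2].mean(0),np.ones(len(q))];k=np.linalg.lstsq(A,q[:,2],rcond=None)[0]; print('die top',m.sum(),cv2.minEnclosingCircle(q[:,:2].astype(np.float32)),'z',k[2],'slope',k[:2])
    b=(D>0)&(np.hypot(P[...,0]-.661,P[...,1]+.194)<.04)&(P[...,2]>.143)&(P[...,2]<.16);print('bar',cv2.minAreaRect(P[b][:,:2].astype(np.float32)*1000))
    x,y=proj(n,[.61,-.14,.07]).astype(int); out.append(cv2.resize(I[y-67:y+68,x-60:x+60],(400,450),interpolation=cv2.INTER_CUBIC))
cv2.imwrite('pics/e1.png',np.hstack(out))
E
```

```text
time_s: 29.6
eef_pos: [0.5799, -0.1, 0.0268]
tool_rot: [1.703, 1.571, 2.846]
contact_force: [-0.0, -0.6, -0.2]
gripper_width: 0.0595
time_s: 30.98
eef_pos: [0.5289, 0.1977, 0.1878]
tool_rot: [-1.362, 1.57, -0.218]
contact_force: [-0.4, 0.4, 0.4]
gripper_width: 0.0596
{'time_s': 30.975, 'eef_pos': [0.5289, 0.1977, 0.1878], 'tool_rot': [-1.3619, 1.5703, -0.2184], 'contact_force': [-0.4063, 0.3571, 0.3916], 'gripper_width': 0.0596, 'joints': [0.3127, -0.1234, 1.6908, -0.0003, 1.5738, -0.8308]}
scene round_die_center [(0.89, array([0.57  , 0.2094, 0.0099])), (0.78, array([0.6394, 0.4112, 0.0108])), (0.75, array([ 0.5778, -0.0985,  0.054 ]))]
scene square_die_center [(0.57, array([0.4416, 0.2585, 0.0101]))]
scene drawer_handle [(0.71, array([ 0.463 , -0.1007,  0.0865]))]
die top 330 ((0.5807315707206726, -0.09807685017585754), 0.02528291940689087) z 0.06360099824496308 slope [-0.01234014 -0.02275113]
bar ((661.7510986328125, -191.8651123046875), (50.639869689941406, 14.601079940795898), 5.34417200088501)
top round_die_center [(0.55, array([ 0.7542, -0.1402,  0.1076])), (0.54, array([ 0.5808, -0.1012,  0.0552])), (0.49, array([0.6432, 0.4068, 0.0069]))]
top square_die_center [(0.56, array([0.4435, 0.2552, 0.007 ]))]
top drawer_handle [(0.77, array([ 0.4614, -0.1012,  0.0832]))]
die top 312 ((0.5793018341064453, -0.1018342450261116), 0.02473602443933487) z 0.06289775431440078 slope [ 0.00282311 -0.02730562]
bar ((659.4105224609375, -195.38307189941406), (49.76192855834961, 15.525946617126465), 3.591395616531372)
```

View pics/e1.png

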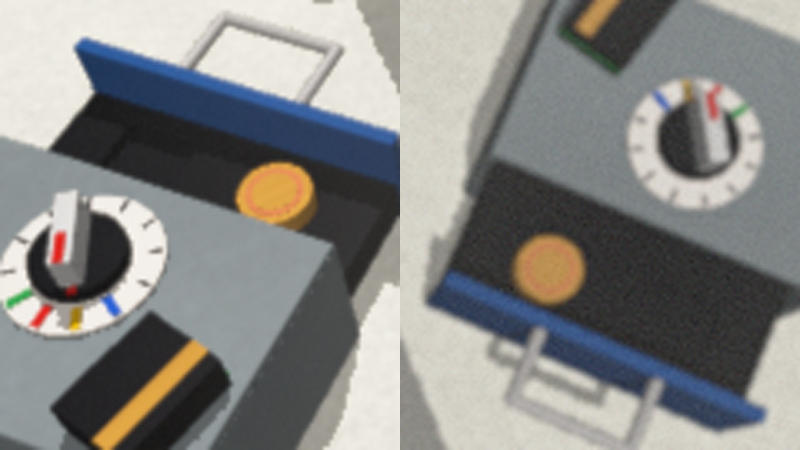

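The die sits in the recess: left panel (277,192), right (548,268). One quick check of its slight apparent slope against flat references, then I'll hand in.

Run:
```python
from h import *
for n in('scene','top'):
    I,D=viewer.read_camera(n);P=cloud(n,D)
    for nm,c,z0,z1,r in(('die',(.58,-.1),.058,.08,.02),('red ref',(.638,.407),.015,.03,.02),('cab ref',(.74,-.27),.1,.12,.025),('insert',(.61,-.165),.045,.055,.02)):
        m=(D>0)&(np.hypot(P[...,0]-c[0],P[...,1]-c[1])<r)&(P[...,2]>z0)&(P[...,2]<z1)
        if m.sum()<20: continue
        q=P[m];A=np.c_[q[:,:2]-q[:,:2].mean(0),np.ones(len(q))];k=np.linalg.lstsq(A,q[:,2],rcond=None)[0];print(n,nm,m.sum(),k.round(4))
st()
```

```text
scene die 209 [ 0.0014 -0.0048  0.0641]
scene red ref 204 [0.0136 0.0187 0.0222]
scene cab ref 316 [-0.1161  0.0493  0.1105]
top die 200 [-0.0184 -0.0059  0.0634]
top red ref 145 [-0.0038 -0.0399  0.0211]
top cab ref 173 [-0.0222  0.008   0.1104]
top insert 167 [-0.0365  0.0189  0.0502]
{'time_s': 31.475, 'eef_pos': [0.5291, 0.1977, 0.187], 'tool_rot': [-0.8521, 1.5707, 0.2905], 'contact_force': [-0.561, -0.3708, 0.5211], 'gripper_width': 0.0597, 'joints': [0.3124, -0.1228, 1.6914, -0.0, 1.5728, -0.8302]}
```

```bash
python3 -c "from plant import hand_in; print(hand_in())"
```

```text
the job is handed in; nothing more can be done
None
```

The job is done and handed in at about 31.5 s of the 69 s allowed. I turned the dial to 10, then 1, then 11, pausing on each. Then I pulled the drawer open to its stop, lowered the brass die into the round recess until it touched bottom, let go and backed the arm off.

**Last checks**
- **Dial:** the grip bar reads about 28–30°, and 11 is at 30°.
- **Drawer:** the handle is about 100 mm out.
- **Brass die:** centred within about 2 mm. Its top is about 12–13 mm above the insert, where 12 mm is fully seated. The tilt I measured was within the noise of the flat surfaces I compared it with.
- **Square die:** within about 3 mm of its start, which is as fine as the camera can tell.
- **Boxes, tape roll and marker:** I didn't measure these again after the moves; the arm never went near them at low height.

**What disagreed:** the real fingertips were about 25 mm above the reported TCP. Because of this my first pinch closed in the air above the dial bar and moved nothing. I allowed for the offset in every later move.

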